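# Find the rocking corner of a jig plate and shim it

### The job

The jig plate on the bench rocks at one of its four corners. Press down on the corners with closed fingertips, one after another, until you find the one that gives under the finger and springs back, then press the standing lever shim beside that corner down until it lies flat. Leave the other three shims standing, do not lift or shift the plate, and leave everything else where it is.

Things in the scene. Friction and masses are not known exactly. Their poses are not given: they have to be found in the camera images.
- plate: Plywood jig plate, 12 mm thick, 0.9 kg, loose on four steel feet. H-shaped from above: middle 160 mm (its x) by 120 mm (y) and four ears, the corners, 36 mm (x) by 46 mm, centred at x +-60, y +-100 mm. Cleats and bushings rise 12 mm above its top, in the middle only. Origin: centre of its underside, 45 mm above the bench; x points away from the robot (within 0.4 rad), z up.
- plate_center (a point): Centre of the top face of the plate, 57 mm above the bench. A foot pin stands under the centre of each ear: three are firm; one, looking the same, gives under a press.
- corner_near_left (a point): Centre of the top face of the plate's near left ear, 57 mm above the bench, fixed to the plate (near: towards the robot, left: +y).
- tab_near_left (a point): Point fixed to the plate over the lever shim of the near left ear: 50 mm from the ear's centre along the plate's -x, 50 mm above the bench. Pressing straight down here with closed fingertips meets the raised lever and lays it flat; its top is then 13 mm at its end above the bench.
- corner_near_right (a point): Centre of the top face of the plate's near right ear, 57 mm above the bench, fixed to the plate (near: towards the robot, left: +y).
- tab_near_right (a point): Point fixed to the plate over the lever shim of the near right ear: 50 mm from the ear's centre along the plate's -x, 50 mm above the bench. Pressing straight down here with closed fingertips meets the raised lever and lays it flat; its top is then 13 mm at its end above the bench.
- corner_far_left (a point): Centre of the top face of the plate's far left ear, 57 mm above the bench, fixed to the plate (near: towards the robot, left: +y).
- tab_far_left (a point): Point fixed to the plate over the lever shim of the far left ear: 50 mm from the ear's centre along the plate's -x, 50 mm above the bench. Pressing straight down here with closed fingertips meets the raised lever and lays it flat; its top is then 13 mm at its end above the bench.
- corner_far_right (a point): Centre of the top face of the plate's far right ear, 57 mm above the bench, fixed to the plate (near: towards the robot, left: +y).
- tab_far_right (a point): Point fixed to the plate over the lever shim of the far right ear: 50 mm from the ear's centre along the plate's -x, 50 mm above the bench. Pressing straight down here with closed fingertips meets the raised lever and lays it flat; its top is then 13 mm at its end above the bench.
- shim_a (a joint): Hinge of a lever shim, rad: 0 = tab standing up at 35 degrees (starts 0 to 0.1), 0.611 = flat. This one is at the ear that rocks (which ear is not told). Pressing a tab down takes about 2 to 4 N; it stops when flat and stays where it is left. Flat, its heel stands up under the ear and fills the gap, so that the ear no longer gives.
- shim_b (a joint): Hinge of a lever shim, rad: 0 = tab standing up at 35 degrees (starts 0 to 0.1), 0.611 = flat. At a firm ear (not told which). Each ear has such a bright steel shim: hinge along the plate's y under the ear's centre, 8 mm above the bench; tab 36 mm wide with a free 10 mm roller along its end, 60 mm from the hinge, sloping up out from under the ear on the plate's -x side, its end 42 to 47 mm above the bench while it stands.
- shim_c (a joint): Hinge of a lever shim, rad: 0 = tab standing up at 35 degrees (starts 0 to 0.1), 0.611 = flat. At a firm ear (not told which).
- shim_d (a joint): Hinge of a lever shim, rad: 0 = tab standing up at 35 degrees (starts 0 to 0.1), 0.611 = flat. At a firm ear (not told which).
- foot_give (a joint): How far the foot that gives is pushed down, m: 0 at rest, 0.0045 fully down. Not told which ear it is under. Pressed on top, that ear begins to sink at about 1.5 N and is 4.5 mm down at about 4 N; the plate rocks about a diagonal, and springs back when let go. The firm ears sink less than 1 mm.
- offcut: Bystander: loose hardwood block 30 x 45 x 25 mm standing in the middle of the plate. Origin under its middle or on it.
- screwdriver: Bystander: screwdriver lying left of the plate (about 160 mm from its middle or more). Origin under its middle or on it.
- screw_cup: Bystander: steel cup, 60 mm wide, 55 mm tall, beyond the plate to the left. Origin under its middle or on it.
- glue: Bystander: jar of glue, 50 mm wide, 90 mm tall, beyond the plate to the right. Origin under its middle or on it.
- block_plane: Bystander: small wooden hand plane, 150 x 50 mm, about 70 mm tall, lying right of the plate. Origin under its middle or on it.
- square: Bystander: joiner's try square lying beyond the plate. Origin under its middle or on it.
- hammer: Bystander: hammer lying on the right part of the bench. Origin under its middle or on it.
Mind the look-alikes: they are no part of the job. Leave any purple or red look-alike of the part that bears shim_d alone. Leave any orange look-alike of the part that bears shim_a alone.

How it is judged:
On the way, in this order (a step that is already met when the one before it is completed fails the run):
1. the rocking corner has been pressed down (its foot sinks more than 3 mm) (value of joint foot_give above 0.003 m), for 0.05 s.
2. the shim at that corner has been pressed flat (within 5 degrees) (value of joint shim_a above 0.52 rad), for 0.2 s.
At the end, for the whole second after the job is handed in: The rocking corner's shim lies flat within 5 degrees (joint over 0.52 rad), its foot is not pushed down by more than 1.5 mm, the other three shims still stand (under 0.30 rad), and the plate lies level within 0.03 rad and at rest within 20 mm of where it was (value of joint shim_a above 0.52 rad and velocity of joint shim_a below 0.05 rad/s and value of joint foot_give below 0.0015 m and value of joint each of shim_b, shim_c, shim_d below 0.3 rad and distance of plate_center from where it was at the start of the episode below 0.02 m and angle between plate's own z axis and vertical below 0.03 rad and linear speed of plate below 0.02 m/s); the robot touches nothing.
It fails at once if a shim at a firm corner is pressed down (over 0.30 rad) (value of joint any of shim_b, shim_c, shim_d above 0.3 rad).
It fails at once if the plate is lifted, tipped (over 0.12 rad) or shifted by more than 20 mm (distance of plate_center from where it was at the start of the episode above 0.02 m or angle between plate's own z axis and vertical above 0.12 rad).
It fails at once if a bystander is shifted by more than 30 mm (distance of any of offcut, screwdriver, screw_cup, glue, block_plane, square, hammer from where it was at the start of the episode above 0.03 m).
It also fails if it takes over 51 s, if anything falls off the work surface, if the arm or the gripper's body presses on something with over 40 N, if the wrist force passes 120 N, or if a joint passes its speed limit or range.

### The arm

A 6-joint arm with a two-finger parallel gripper is mounted at the origin on the work surface. World frame = base frame: x ahead of the robot, y to its left, z up, the work surface at z = 0. Lengths are in m, angles in rad, forces in N, time in s.
With the tool pointing down it reaches from about 0.25 to 0.725 m from the base axis. Payload 4 kg.
Tool frame: the origin (TCP) lies on the centre line of the jaws, within the pads' length; the fingertips stand 11 mm ahead of it and the grasp point (between the pads) lies 8 mm behind it (bot.tip_reach is the z of the fingertips in the tool frame, in m); z points along the fingers, y is the line along which they close (so a half turn about z gives the same grasp; the last joint's range is limited). The gripper opens to 85 mm and grips with 20 to 120 N. Pads are 22 mm wide; open, the fingers measure 114 mm over their backs; the gripper's body (76 mm by 85 mm) begins 54 mm behind the grasp point. The pads swing forward as they close: fully open they stand 13 mm farther back than shut.
Start: joints at [1.156, 0.241, 0.005, 1.335, 0, 1.571], TCP at [0.202, 0.458, 0.242] pointing down, gripper open.
Joint ranges: [-2.72, 2.72], [-1.05, 1.87], [-1.09, 1.28], [-1.99, 2.15], [-1.42, 1.44], [-3.14, 3.14]. Speed limits (rad/s): [2.79, 2.79, 3.14, 3.14, 3.14, 3.14].

### API

Orientations are given as a 3x3 rotation matrix whose columns are the frame's x, y, z axes.
In Python, from workcell import sensors, eyes, bot gives the robot as it stands. The module is installed in compiled form; this text tells all that it offers.
- The arm moves only by the tool arm_command, never from a script. Its argument "series" is a list of rows, each a list of 5 numbers: the opening, from 0 (shut) to 1 (fully open), then the shift along the tool's x, y, z in cm, then the turn about the tool's z in degrees. In form: [[claw, dx, dy, dz, twist], ...]. A call has 1 to 12 rows; each row shifts and turns the commanded pose from where the row before left it, along the tool's axes as they then stand; what a row does not reach is not made up. A row lasts 1/8 s, in which the tool goes at most 62.5 mm and 10.7 degrees, less where a joint would pass 70% of its speed; a pose out of reach is approached as far as the arm can. A call is refused whole if a number of a shift passes 6.25 or a number of a turn 10.7, either way. A call with a gripper value outside its range is refused whole. The fingers move at their own pace and stop on an object; the grip force is fixed at half the most. Time passes only in rows, so rows that do not move let the fingers close. It gives the time, the measured TCP pose, the force, the opening and the grip force at its end, in the units of the state.
- sensors.get_state(): the state, without advancing time (a new reading comes with each control period).
- eyes.read_camera(name): name is "side" or "top" or "wrist"; returns a dict with "img" (480x640x3 uint8, red, green, blue), "K" (3x3 intrinsics, pixels), "dist" ([k1, k2, p1, p2, k3] as OpenCV has them; the pictures are not rectified), "R" (3x3) and "t" (3): a world point X has camera coordinates R X + t; the wrist camera has in their place "hand_eye" (4x4, takes a point from camera to tool coordinates, whose origin is the TCP and whose axes are the flange's). Camera axes: x right, y down, z forward; pixel columns grow to the right and rows downward; lengths in m; the calibration is good to about 2 mm. A picture is of the moment at which its call begins: read the wrist's pose just before it. There is no depth.
- bot.finish_job(): hands the job in; it is judged then, once.
The state is a dict: "clock": time; "joint_positions": joint angles; "joint_vel": joint speeds; "tau": joint torques, N m; "eef_pos": TCP position; "tool_rot": TCP orientation; "contact_force": force on the tool from outside, world axes, zero at the start; "moment": the same for the moment, N m; "gripper_width": finger opening in m; "grip_force": force on a finger pad.
Only numpy, scipy, OpenCV 4.12 (cv2) and the standard library are available. Lean on these libraries where they do the work, as an engineer would, in place of code of your own. Each camera call takes 0.05 s, during which the arm holds its last target. There are 200 camera calls.

## Working session

There is one attempt and no reset: what is moved stays moved. The work goes in short steps, Python scripts to look and compute and a tool call to move; the robot and the scene stay as the last step left them, time stands still between calls to the robot, and variables do not carry over. Pictures are saved under pics/ and viewed, at most 10 in all, crops included, and the job is handed in when it is done.

Besides the shell and the picture viewer there is one more tool, called after "Emit:" as name(argument=value, ...), one argument or row to a line, values as JSON. arm_command: Moves the arm, as the interface text tells. Its arguments: {"type":"object","properties":{"series":{"type":"array","items":{"type":"array","items":{"type":"number"}}}},"required":["series"]}

```bash
mkdir -p pics; python3 - <<'E'
from workcell import sensors, eyes, bot
import cv2,numpy as np,pickle
s=sensors.get_state(); print({k:np.round(v,3).tolist() for k,v in s.items()}, bot.tip_reach)
for n in ("side","top"):
    c=eyes.read_camera(n); pickle.dump(c,open(n+".pkl","wb")); cv2.imwrite(f"pics/{n}0.png",c["img"][...,::-1])
    print(n,c["K"].tolist(),c["dist"],np.round(c["R"],3).tolist(),(-c["R"].T@c["t"]).round(3))
E
```

```text
{'clock': 0.0, 'joint_positions': [1.156, 0.241, 0.004, 1.335, 0.0, 1.571], 'joint_vel': [0.002, -0.001, 0.001, 0.001, 0.001, -0.001], 'tau': [0.0, -37.232, 25.241, 0.017, -0.0, -0.0], 'eef_pos': [0.201, 0.457, 0.241], 'tool_rot': [[-0.915, 0.403, -0.001], [0.403, 0.915, -0.002], [0.0, -0.002, -1.0]], 'contact_force': [-1.099, 0.791, -0.237], 'moment': [-0.065, 0.004, -0.031], 'grip_force': 0.0, 'gripper_width': 0.085} 0.011
side [[552.4271003850174, 0.0, 318.6033528902255], [0.0, 552.4271003850174, 233.31780452793726], [0.0, 0.0, 1.0]] [0.03949608 0.         0.         0.         0.        ] [[0.887, -0.462, 0.015], [-0.282, -0.566, -0.775], [0.367, 0.683, -0.632]] [ 0.086 -1.018  0.945]
top [[581.6117980213181, 0.0, 320.0901754071033], [0.0, 581.6117980213181, 225.27218247529606], [0.0, 0.0, 1.0]] [-0.04064237  0.          0.          0.          0.        ] [[0.023, -0.999, 0.031], [-0.985, -0.028, -0.17], [0.17, -0.027, -0.985]] [ 0.387 -0.06   1.315]
```

View pics/top0.png

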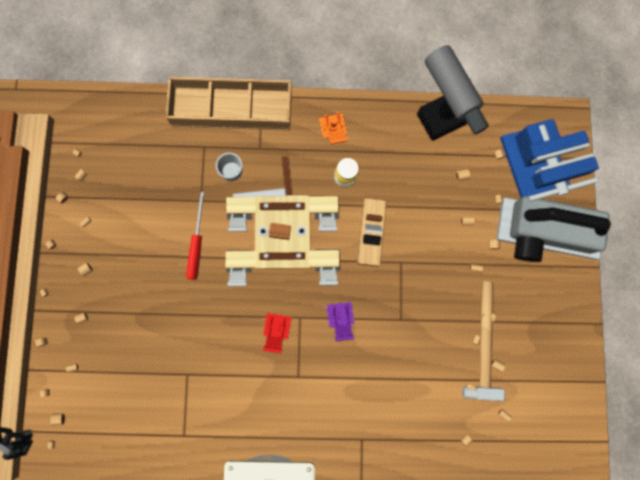

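View pics/side0.png

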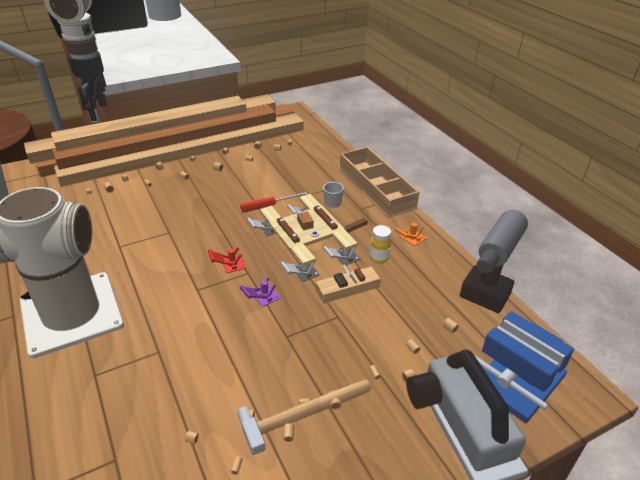

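The top view shows the pale H plate with ears at about (240,206), (324,206), (239,260), (325,260). Each has a grey steel shim on its lower (robot) side. The red (277,332), purple (341,321) and orange (334,128) parts are loose look-alikes on the bench; none is at an ear, so I leave them alone. Next I measure the plate in both views.

```bash
cat > h.py <<'E'
import cv2,numpy as np,pickle
def ray(c,uv,z):
    p=cv2.undistortPoints(np.float64(uv).reshape(-1,1,2),c["K"],c["dist"])[:,0]
    d=np.c_[p,np.ones(len(p))]@c["R"]; o=-c["R"].T@c["t"]
    return o+d*((z-o[2])/d[:,2])[:,None]
def proj(c,X):
    return cv2.projectPoints(np.float64(X).reshape(-1,1,3),cv2.Rodrigues(c["R"])[0],c["t"],c["K"],c["dist"])[0][:,0]
def tri(c1,a,c2,b):
    P=[np.c_[c["R"],c["t"]] for c in (c1,c2)]
    u=[cv2.undistortPoints(np.float64(q).reshape(-1,1,2),c["K"],c["dist"])[:,0].T for c,q in((c1,a),(c2,b))]
    X=cv2.triangulatePoints(P[0],P[1],*u); return (X[:3]/X[3]).T
E
python3 - <<'E'
from h import *
out=[]
for n,roi in (("top",(215,185,350,275)),("side",(250,185,365,270))):
    c=pickle.load(open(n+".pkl","rb")); im=c["img"]; hsv=cv2.cvtColor(im,cv2.COLOR_RGB2HSV)
    m=cv2.inRange(hsv,(15,50,170),(35,140,255)); k=np.zeros_like(m); x0,y0,x1,y1=roi; k[y0:y1,x0:x1]=m[y0:y1,x0:x1]
    cs,_=cv2.findContours(k,cv2.RETR_EXTERNAL,cv2.CHAIN_APPROX_NONE); cs=[x for x in cs if cv2.contourArea(x)>25]
    print(n,[(cv2.contourArea(x),cv2.boundingRect(x)) for x in cs])
    pts=np.vstack(cs)[:,0]
    X=ray(c,pts,.057)[:,:2].astype(np.float32); r=cv2.minAreaRect(X*1000); print(r)
    v=im[y0-30:y1+40,x0-20:x1+20,::-1].copy(); cv2.drawContours(v,[x-[x0-20,y0-30] for x in cs],-1,(0,0,255),1)
    out.append(cv2.resize(v,(400,400)))
cv2.imwrite("pics/m.png",np.hstack(out))
E
```

```text
top [(33.0, (321, 220, 19, 14)), (39.0, (225, 219, 25, 15)), (5970.5, (224, 194, 117, 75))]
((590.5703125, -11.371170043945312), (164.2872314453125, 252.1920928955078), 1.7838863134384155)
side [(38.0, (347, 263, 11, 7)), (72.5, (273, 234, 24, 30)), (52.5, (355, 228, 10, 13)), (39.0, (253, 210, 11, 11)), (124.0, (333, 206, 21, 18)), (3101.0, (260, 193, 97, 77)), (106.5, (344, 185, 21, 21)), (31.0, (313, 185, 11, 6)), (452.0, (250, 185, 45, 14))]
((591.552490234375, -7.6169281005859375), (351.03857421875, 317.61590576171875), 63.737945556640625)
```

View pics/m.png

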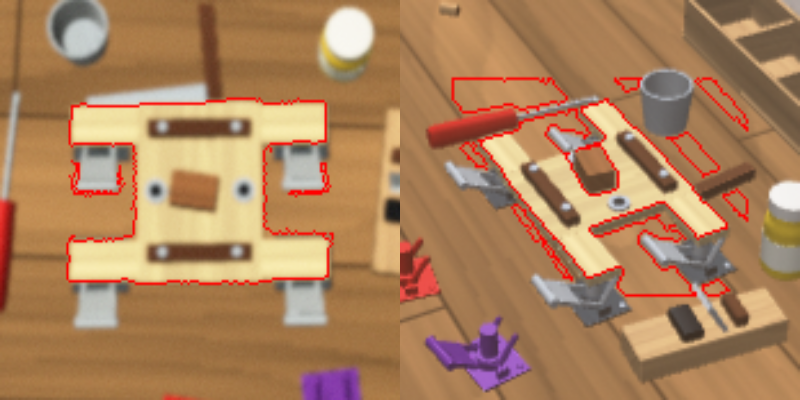

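```bash
python3 - <<'E'
from h import *
T,S=[pickle.load(open(n+".pkl","rb")) for n in("top","side")]
th=np.deg2rad(1.78); c=np.array([.5906,-.0114]); R=np.array([[np.cos(th),-np.sin(th)],[np.sin(th),np.cos(th)]])
names=["NL","NR","FL","FR"]; sg=np.array([[-1,1],[-1,-1],[1,1],[1,-1]])
out=np.c_[(sg*[.078,.123])@R.T+c,np.full(4,.057)]
res=[]
for cam in (T,S):
    g=cv2.cvtColor(cam["img"],cv2.COLOR_RGB2GRAY); p=proj(cam,out).astype(np.float32)
    q=cv2.cornerSubPix(g,p.reshape(-1,1,2).copy(),(4,4),(-1,-1),(3,50,.01))[:,0]; print(p.round(1).tolist(),q.round(1).tolist()); res.append(q)
X=tri(T,res[0],S,res[1]); print(X.round(4)); print("centre",X.mean(0))
dv=(X[0]+X[2]-X[1]-X[3])[:2]; print("yaw",np.degrees(np.arctan2(-dv[0],dv[1])))
E=(sg*[.06,.1])@R.T+c
for n,e in zip(names,E): print(n,e.round(4),"tab",(e+R@[-.05,0]).round(4))
im=np.hstack([cv2.resize(x,(400,400)) for x in []]) if 0 else None
o=[]
for cam in(T,S):
    v=cam["img"][...,::-1].copy()
    for p in proj(cam,np.r_[np.c_[E,np.full(4,.057)],np.c_[E+R@[-.05,0],np.full(4,.045)]]): cv2.circle(v,tuple(np.int32(p.round())),1,(0,0,255),-1)
    q=proj(cam,[[*c,.05]])[0].astype(int); o.append(cv2.resize(v[q[1]-65:q[1]+65,q[0]-65:q[0]+65],(400,400)))
cv2.imwrite("pics/e.png",np.hstack(o))
E
```

```text
[[225.1999969482422, 266.3999938964844], [338.79998779296875, 265.8999938964844], [226.60000610351562, 195.89999389648438], [337.8999938964844, 195.8000030517578]] [[225.1999969482422, 266.3999938964844], [335.79998779296875, 266.5], [225.60000610351562, 197.3000030517578], [337.20001220703125, 196.3000030517578]]
[[259.3999938964844, 207.60000610351562], [302.3999938964844, 261.6000061035156], [310.29998779296875, 191.89999389648438], [357.3999938964844, 241.6999969482422]] [[259.6000061035156, 208.6999969482422], [302.70001220703125, 262.5], [309.29998779296875, 193.3000030517578], [356.70001220703125, 242.60000610351562]]
[[ 0.5094  0.1097  0.0525]
 [ 0.5178 -0.1314  0.0489]
 [ 0.6628  0.1166  0.0511]
 [ 0.6717 -0.1304  0.0535]]
centre [ 0.59040279 -0.00887953  0.051502  ]
yaw 2.024527462045778
NL [0.5275 0.0867] tab [0.4775 0.0851]
NR [ 0.5337 -0.1132] tab [ 0.4838 -0.1148]
FL [0.6475 0.0904] tab [0.5975 0.0889]
FR [ 0.6537 -0.1095] tab [ 0.6037 -0.111 ]
```

View pics/e.png

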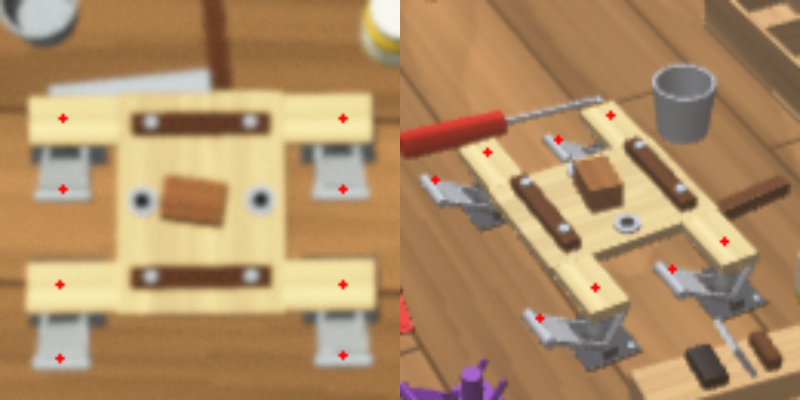

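The projected ear and tab points land on the ears and tab rollers in both views. Two-view plate height is about 52 mm (given as 57). Next I turn and close the gripper, then fly over the near-left ear.

Emit:
arm_command(
  series=[
    [0, 0, 0, 0, -7.9],
    [0, 0, 0, 0, -7.9],
    [0, 0, 0, 0, -7.9],
    [0, 0, 0, 0, 0],
  ],
)

```text
clock: 0.6
eef_pos: [0.2014, 0.4573, 0.2418]
tool_rot: [[-1.0, 0.003, -0.0], [0.003, 1.0, -0.001], [0.0, -0.001, -1.0]]
contact_force: [-0.4, -0.4, 0.3]
gripper_width: 0.0122
grip_force: 0.0
```

Emit:
arm_command(
  series=[
    [0, -2, -2, 0, 0],
    [0, -3, -3.5, 0, 0],
    [0, -3, -3.5, 0, 0],
    [0, -3, -3.5, 0, 0],
    [0, -3, -3.5, 0, 0],
    [0, -3, -3.5, 0, 0],
    [0, -3, -3.5, 0, 0],
    [0, -3, -3.5, 0, 0],
    [0, -3, -3.5, 0, 0],
    [0, -3, -3.5, 0, 0],
    [0, -3, -3.5, 0, 0],
    [0, 0, 0, 0, 0],
  ],
)

```text
clock: 2.1
eef_pos: [0.5225, 0.0849, 0.2416]
tool_rot: [[-1.0, 0.008, -0.0], [0.008, 1.0, -0.0], [0.0, -0.0, -1.0]]
contact_force: [-1.8, 0.7, -0.2]
gripper_width: 0.0001
grip_force: 0.0
```

Emit:
arm_command(
  series=[
    [0, -0.6, 0.1, 4, 0],
    [0, 0, 0, 4, 0],
    [0, 0, 0, 4, 0],
    [0, 0, 0, 3.5, 0],
    [0, 0, 0, 0.8, 0],
    [0, 0, 0, 0, 0],
    [0, 0, 0, 0, 0],
  ],
)

```text
clock: 2.98
eef_pos: [0.5283, 0.0887, 0.0811]
tool_rot: [[-1.0, 0.001, 0.003], [0.001, 1.0, 0.001], [-0.003, 0.001, -1.0]]
contact_force: [-0.5, 0.4, 1.0]
gripper_width: -0.0002
grip_force: 0.0
```

Emit:
arm_command(
  series=[
    [0, 0, 0, 0.3, 0],
    [0, 0, 0, 0.2, 0],
    [0, 0, 0, 0, 0],
  ],
)

```text
clock: 3.35
eef_pos: [0.527, 0.0882, 0.0744]
tool_rot: [[-1.0, 0.001, -0.0], [0.001, 1.0, -0.0], [0.0, -0.0, -1.0]]
contact_force: [0.5, 0.4, 0.3]
gripper_width: -0.0
grip_force: 0.0
```

Emit:
arm_command(
  series=[
    [0, 0, 0, 0.2, 0],
    [0, 0, 0, 0, 0],
  ],
)

```text
clock: 3.6
eef_pos: [0.5269, 0.0882, 0.0721]
tool_rot: [[-1.0, 0.001, -0.0], [0.001, 1.0, -0.0], [0.0, -0.0, -1.0]]
contact_force: [-0.0, 0.1, -0.8]
gripper_width: 0.0001
grip_force: 0.0
```

Emit:
arm_command(
  series=[
    [0, 0, 0, 0.2, 0],
    [0, 0, 0, 0, 0],
  ],
)

```text
clock: 3.85
eef_pos: [0.5269, 0.0882, 0.0701]
tool_rot: [[-1.0, 0.001, -0.0], [0.001, 1.0, -0.0], [0.0, -0.0, -1.0]]
contact_force: [0.6, 0.3, 0.2]
gripper_width: -0.0002
grip_force: 0.0
```

Emit:
arm_command(
  series=[
    [0, 0, 0, 0.2, 0],
    [0, 0, 0, 0, 0],
  ],
)

```text
clock: 4.1
eef_pos: [0.5271, 0.0882, 0.0682]
tool_rot: [[-1.0, 0.001, -0.0], [0.001, 1.0, -0.0], [0.0, -0.0, -1.0]]
contact_force: [-0.1, -0.3, 0.2]
gripper_width: -0.0003
grip_force: 0.0
```

Emit:
arm_command(
  series=[
    [0, 0, 0, 0.1, 0],
    [0, 0, 0, 0, 0],
  ],
)

```text
clock: 4.35
eef_pos: [0.5271, 0.0882, 0.0681]
tool_rot: [[-1.0, 0.001, 0.0], [0.001, 1.0, 0.0], [-0.0, 0.0, -1.0]]
contact_force: [-1.8, -0.2, 4.8]
gripper_width: -0.0003
grip_force: 2.5
```

Emit:
arm_command(
  series=[
    [0, 0, 0, 0.1, 0],
    [0, 0, 0, 0, 0],
  ],
)

```text
clock: 4.6
eef_pos: [0.5271, 0.0883, 0.068]
tool_rot: [[-1.0, 0.001, 0.001], [0.001, 1.0, 0.0], [-0.001, 0.0, -1.0]]
contact_force: [-4.3, -0.3, 11.0]
gripper_width: -0.0001
grip_force: 5.5
```

Near-left is firm: 11 N with no sinking. Next is near-right.

Emit:
arm_command(
  series=[
    [0, 0, 0, -3, 0],
    [0, 0, 0, -4, 0],
    [0, 0, -4, 0, 0],
    [0, -0.3, -4, 0, 0],
    [0, -0.4, -4, 0, 0],
    [0, 0, -4, 0, 0],
    [0, 0, -4.2, 0, 0],
    [0, 0, 0, 3, 0],
    [0, 0, 0, 3, 0],
    [0, 0, 0, 0.6, 0],
    [0, 0, 0, 0, 0],
    [0, 0, 0, 0, 0],
  ],
)

```text
clock: 6.1
eef_pos: [0.535, -0.1138, 0.0717]
tool_rot: [[-1.0, 0.001, 0.003], [0.001, 1.0, -0.001], [-0.003, -0.001, -1.0]]
contact_force: [0.7, 0.4, 0.0]
gripper_width: -0.0001
grip_force: 0.0
```

Emit:
arm_command(
  series=[
    [0, 0, 0, 0.2, 0],
    [0, 0, 0, 0, 0],
  ],
)

```text
clock: 6.35
eef_pos: [0.5341, -0.1137, 0.0688]
tool_rot: [[-1.0, 0.001, 0.001], [0.001, 1.0, -0.0], [-0.001, -0.0, -1.0]]
contact_force: [-0.2, 0.6, 0.1]
gripper_width: -0.0001
grip_force: 0.0
```

Emit:
arm_command(
  series=[
    [0, 0, 0, 0.1, 0],
    [0, 0, 0, 0, 0],
  ],
)

```text
clock: 6.6
eef_pos: [0.5341, -0.1138, 0.0681]
tool_rot: [[-1.0, 0.001, 0.001], [0.001, 1.0, -0.0], [-0.001, -0.0, -1.0]]
contact_force: [-1.4, 0.0, 5.3]
gripper_width: -0.0002
grip_force: 2.5
```

Emit:
arm_command(
  series=[
    [0, 0, 0, 0.1, 0],
    [0, 0, 0, 0, 0],
  ],
)

```text
clock: 6.85
eef_pos: [0.5342, -0.1138, 0.068]
tool_rot: [[-1.0, 0.001, 0.001], [0.001, 1.0, -0.0], [-0.001, -0.0, -1.0]]
contact_force: [-3.4, 0.8, 10.9]
gripper_width: 0.0004
grip_force: 5.6
```

Near-right is firm too. Next is far-right.

Emit:
arm_command(
  series=[
    [0, 0, 0, -3, 0],
    [0, 0, 0, -3, 0],
    [0, -3, 0.1, 0, 0],
    [0, -3, 0.1, 0, 0],
    [0, -3, 0.1, 0, 0],
    [0, -3, 0.1, 0, 0],
    [0, 0, 0, 3, 0],
    [0, 0, 0, 2.6, 0],
    [0, 0, 0, 0, 0],
    [0, 0, 0, 0, 0],
  ],
)

```text
clock: 8.1
eef_pos: [0.6541, -0.11, 0.071]
tool_rot: [[-1.0, 0.001, 0.001], [0.001, 1.0, -0.0], [-0.001, -0.0, -1.0]]
contact_force: [0.0, -1.4, 0.2]
gripper_width: -0.0004
grip_force: 0.0
```

Emit:
arm_command(
  series=[
    [0, 0, 0, 0.2, 0],
    [0, 0, 0, 0, 0],
  ],
)

```text
clock: 8.35
eef_pos: [0.6542, -0.11, 0.0691]
tool_rot: [[-1.0, 0.001, 0.001], [0.001, 1.0, -0.0], [-0.001, -0.0, -1.0]]
contact_force: [0.4, 0.8, 0.2]
gripper_width: -0.0002
grip_force: 0.0
```

Emit:
arm_command(
  series=[
    [0, 0, 0, 0.1, 0],
    [0, 0, 0, 0, 0],
  ],
)

```text
clock: 8.6
eef_pos: [0.6542, -0.11, 0.0678]
tool_rot: [[-1.0, 0.001, 0.001], [0.001, 1.0, -0.0], [-0.001, -0.0, -1.0]]
contact_force: [0.0, -0.0, 1.4]
gripper_width: 0.0002
grip_force: 0.9
```

Emit:
arm_command(
  series=[
    [0, 0, 0, 0.1, 0],
    [0, 0, 0, 0, 0],
  ],
)

```text
clock: 8.85
eef_pos: [0.6543, -0.1101, 0.0667]
tool_rot: [[-1.0, 0.001, 0.001], [0.001, 1.0, -0.0], [-0.001, -0.0, -1.0]]
contact_force: [0.6, -0.6, 2.7]
gripper_width: -0.0
grip_force: 1.4
```

Far-right is giving, so I press further.

Emit:
arm_command(
  series=[
    [0, 0, 0, 0.1, 0],
    [0, 0, 0, 0.1, 0],
    [0, 0, 0, 0, 0],
  ],
)

```text
clock: 9.22
eef_pos: [0.6544, -0.1101, 0.0647]
tool_rot: [[-1.0, 0.001, 0.001], [0.001, 1.0, -0.0], [-0.001, -0.0, -1.0]]
contact_force: [0.6, -1.4, 3.3]
gripper_width: 0.0
grip_force: 2.2
```

Emit:
arm_command(
  series=[
    [0, 0, 0, 0.1, 0],
    [0, 0, 0, 0.05, 0],
    [0, 0, 0, 0, 0],
    [0, 0, 0, 0, 0],
  ],
)

```text
clock: 9.72
eef_pos: [0.6545, -0.1102, 0.0639]
tool_rot: [[-1.0, 0.001, 0.002], [0.001, 1.0, -0.001], [-0.002, -0.001, -1.0]]
contact_force: [0.1, -0.7, 8.0]
gripper_width: -0.0007
grip_force: 3.7
```

Far-right sank about 4.3 mm and bottomed out, so it is the rocking corner. Next I press its tab.

Emit:
arm_command(
  series=[
    [0, 0, 0, -1.5, 0],
    [0, 0, 0, -2, 0],
    [0, 2.5, 0, 0, 0],
    [0, 2.8, -0.1, 0, 0],
    [0, 0, 0, 0, 0],
    [0, 0, 0, 0, 0],
  ],
)

```text
clock: 10.48
eef_pos: [0.6009, -0.1107, 0.0978]
tool_rot: [[-1.0, 0.001, -0.0], [0.001, 1.0, 0.0], [0.0, 0.0, -1.0]]
contact_force: [-0.1, 0.1, 0.2]
gripper_width: 0.0002
grip_force: 0.0
```

```bash
python3 - <<'E'
from workcell import eyes
import cv2,numpy as np
o=[]
for n,(u,v) in (("top",(320,225)),("side",(340,245))):
    im=eyes.read_camera(n)["img"][v-60:v+60,u-60:u+60,::-1]; o.append(cv2.resize(im,(400,400),interpolation=cv2.INTER_CUBIC))
cv2.imwrite("pics/t.png",np.hstack(o))
E
```

```text
(no output)
```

View pics/t.png

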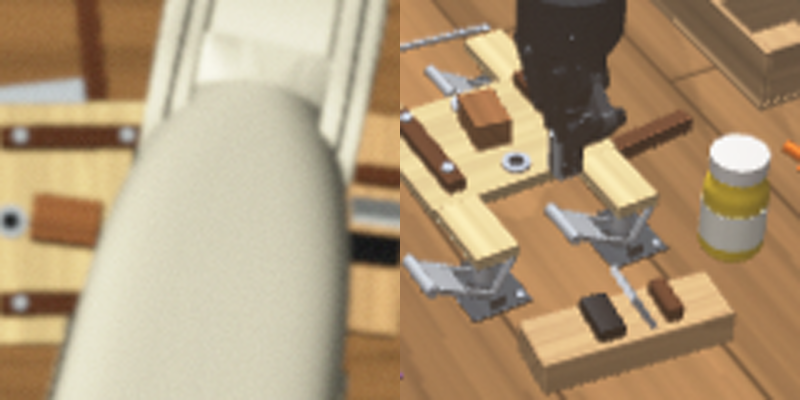

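The side crop shows the fingertips at (567,170), just above the far-right shim's grey roller at (555,210). All four shims are untouched. Now I press down.

Emit:
arm_command(
  series=[
    [0, 0, 0, 2, 0],
    [0, 0, 0, 1.5, 0],
    [0, 0, 0, 0.6, 0],
    [0, 0, 0, 0.5, 0],
    [0, 0, 0, 0.5, 0],
    [0, 0, 0, 0, 0],
  ],
)

```text
clock: 11.32
eef_pos: [0.6008, -0.1109, 0.0467]
tool_rot: [[-1.0, 0.001, -0.0], [0.001, 1.0, -0.0], [0.0, -0.0, -1.0]]
contact_force: [-0.3, 0.6, 0.3]
gripper_width: -0.0003
grip_force: 0.0
```

Emit:
arm_command(
  series=[
    [0, 0, 0, 0.5, 0],
    [0, 0, 0, 0.4, 0],
    [0, 0, 0, 0.4, 0],
    [0, 0, 0, 0, 0],
  ],
)

```text
clock: 11.82
eef_pos: [0.6004, -0.1109, 0.0332]
tool_rot: [[-1.0, 0.001, -0.001], [0.001, 1.0, 0.0], [0.001, 0.0, -1.0]]
contact_force: [-0.7, -0.1, 0.1]
gripper_width: -0.0001
grip_force: 0.0
```

Emit:
arm_command(
  series=[
    [0, 0, 0, 0.3, 0],
    [0, 0, 0, 0.3, 0],
    [0, 0, 0, 0, 0],
  ],
)

```text
clock: 12.2
eef_pos: [0.6006, -0.1108, 0.0274]
tool_rot: [[-1.0, 0.001, -0.001], [0.001, 1.0, 0.0], [0.001, 0.0, -1.0]]
contact_force: [-0.4, -0.1, 0.2]
gripper_width: 0.0002
grip_force: 0.0
```

No contact force was reported, so I look before going on.

```bash
python3 - <<'E'
from workcell import eyes,sensors
import cv2,numpy as np
from h import *
c=eyes.read_camera("side");u,v=335,243
s=sensors.get_state(); tip=s["eef_pos"]+s["tool_rot"]@[0,0,.011]; print(tip, (proj(c,[tip])[0]-[u-50,v-50])*5,s["contact_force"])
o=cv2.resize(c["img"][v-50:v+50,u-50:u+50,::-1],(500,500),interpolation=cv2.INTER_CUBIC)
cv2.imwrite("pics/t2.png",o)
E
```

```text
[ 0.60057239 -0.1108265   0.01647942] [213.77172201 321.81258997] [-0.00066407 -0.56097489 -0.41064323]
```

View pics/t2.png

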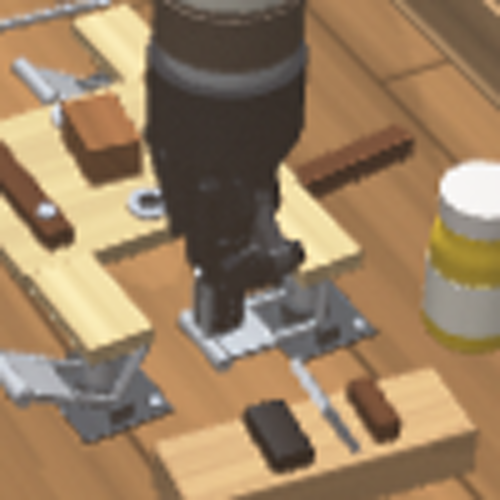

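The tab has been pushed down nearly flat under the fingertip (crop ~(215,330)). I press on gently until the force rises.

Emit:
arm_command(
  series=[
    [0, 0, 0, 0.2, 0],
    [0, 0, 0, 0, 0],
  ],
)

```text
clock: 12.5
eef_pos: [0.6008, -0.1109, 0.0257]
tool_rot: [[-1.0, 0.001, -0.0], [0.001, 1.0, 0.0], [0.0, 0.0, -1.0]]
contact_force: [0.0, -0.2, -0.2]
gripper_width: -0.0002
grip_force: 0.1
```

Emit:
arm_command(
  series=[
    [0, 0, 0, 0.15, 0],
    [0, 0, 0, 0, 0],
  ],
)

```text
clock: 12.75
eef_pos: [0.6008, -0.1108, 0.0242]
tool_rot: [[-1.0, 0.001, -0.0], [0.001, 1.0, 0.0], [0.0, 0.0, -1.0]]
contact_force: [0.1, 0.0, 0.1]
gripper_width: 0.0001
grip_force: 0.3
```

Emit:
arm_command(
  series=[
    [0, 0, 0, 0.1, 0],
    [0, 0, 0, 0, 0],
  ],
)

```text
clock: 13.0
eef_pos: [0.6014, -0.1109, 0.0238]
tool_rot: [[-1.0, 0.001, 0.001], [0.001, 1.0, -0.0], [-0.001, -0.0, -1.0]]
contact_force: [1.5, 1.0, 2.4]
gripper_width: 0.0001
grip_force: 1.4
```

Emit:
arm_command(
  series=[
    [0, 0, 0, 0.1, 0],
    [0, 0, 0, 0, 0],
  ],
)

```text
clock: 13.25
eef_pos: [0.6023, -0.1109, 0.0233]
tool_rot: [[-1.0, 0.001, 0.003], [0.001, 1.0, -0.0], [-0.003, -0.0, -1.0]]
contact_force: [1.6, 1.0, 5.5]
gripper_width: -0.0
grip_force: 2.5
```

Emit:
arm_command(
  series=[
    [0, 0, 0, 0.1, 0],
    [0, 0, 0, 0, 0],
  ],
)

```text
clock: 13.5
eef_pos: [0.603, -0.1109, 0.0228]
tool_rot: [[-1.0, 0.001, 0.005], [0.001, 1.0, -0.0], [-0.005, -0.0, -1.0]]
contact_force: [3.2, 0.9, 5.8]
gripper_width: 0.0001
grip_force: 3.4
```

The force has risen with the fingertip at 12 mm, so the tab is flat. I lift and check.

Emit:
arm_command(
  series=[
    [0, 0, 0, -0.5, 0],
    [0, 0, 0, -3, 0],
    [0, 0, 0, -5, 0],
    [0, 0, 0, -5, 0],
    [0, 3, -5, 0, 0],
    [0, 5, 0, 0, 0],
    [0, 5, 0, 0, 0],
    [0, 5, 0, 0, 0],
    [0, 5, 0, 0, 0],
    [0, 3, 0, 0, 0],
    [0, 0, 0, 0, 0],
  ],
)

```text
clock: 14.88
eef_pos: [0.3376, -0.1599, 0.1556]
tool_rot: [[-1.0, 0.003, -0.003], [0.003, 1.0, 0.001], [0.003, 0.001, -1.0]]
contact_force: [1.4, 0.1, 0.6]
gripper_width: 0.0003
grip_force: 0.0
```

```bash
python3 - <<'E'
from workcell import eyes,sensors
import cv2,numpy as np
o=[]
for n,(u,v) in (("top",(285,230)),("side",(315,235))):
    im=eyes.read_camera(n)["img"][v-65:v+65,u-65:u+65,::-1]; o.append(cv2.resize(im,(400,400),interpolation=cv2.INTER_CUBIC))
cv2.imwrite("pics/t3.png",np.hstack(o))
E
```

```text
(no output)
```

View pics/t3.png

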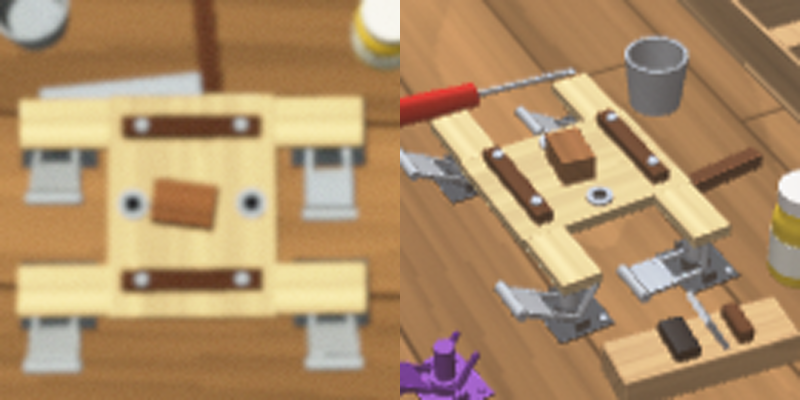

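The far-right tab lies low at side crop (634,285) and the other three still stand. I check its roller height by two-view triangulation, against the near-right tab.

```bash
python3 - <<'E'
from h import *
T,S=[pickle.load(open(n+".pkl","rb")) for n in("top","side")]
print(tri(T,[[327.2,234.2],[328.9,284]],S,[[326,262.6],[286.7,268.5]]).round(4))
E
```

```text
[[ 0.5946 -0.1123  0.0022]
 [ 0.4808 -0.1179  0.0334]]
```

```bash
python3 -c "
from workcell import bot
print(bot.finish_job())"
```

```text
the job is handed in; nothing more can be done
None
```

The far-right corner was the one that rocked: it sank about 4.3 mm under the finger. I pressed its shim flat, left the other three standing, and handed the job in at about 15 s; the hand-in returned no verdict.

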